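# Sweep the stirrer's curved touch strip up to full speed

## Task

Bring the stirrer up to speed on its controller: with the fingers closed, set the fingertips lightly on the small round dot at the narrow end of the curved white touch strip, and slide them along the whole curve to the large round pad at the wide end, keeping the strip pressed a little all the way. Finish with the fingertips still resting on the large pad, holding it slightly pressed. Never press the strip all the way down, do not shift or lift the controller, and leave the vial, dish and pen beside it alone.

Things in the scene. Friction and masses are not known exactly. Their poses are not given: they have to be found in the camera images.
- controller: Flat grey control box, loose on the worktop, 2 kg on rubber feet, 140 (x) x 236 (y) x 32 mm high. Origin: centre of its underside on the worktop; z up; +x points to its back edge (away from the user), +y to its left. The strip runs over the back half of its top; a black dead display lies flush in the front half. Thin dark tick lines, longer towards the fast end, lie outside the curve.
- touch_strip (a joint): How far the white touch strip is pressed down: 0 = at rest (top 42 mm above the worktop, 10 mm above the box's top face), 0.010 m = bottomed, level with the box. The whole strip sinks as one piece, straight down, and springs back. Spring: about 1.4 N to start, plus 0.8 N per mm (about 4.6 N at 4 mm). It counts as touched from 0.8 mm and as pressed all the way down from 8.5 mm.
- slow_end (a point): Centre of the small round dot, 18 mm across, at the narrow end of the strip, on the strip's top face (sinks with it). In the controller's frame x = +4.9, y = +84.9 mm. The strip starts here 11 mm wide.
- middle (a point): Middle of the strip's centre line, on its top face (sinks with it). In the controller's frame x = +40, y = 0 mm. The strip is about 18 mm wide here.
- fast_end (a point): Centre of the large round pad, 34 mm across, at the wide end of the strip, on its top face (sinks with it). In the controller's frame x = +4.9, y = -84.9 mm. The strip ends here 25 mm wide.
- arc_centre (a point): Centre of the circle along which the strip curves, at the height of the strip's top at rest. In the controller's frame x = -80, y = 0, z = 42 mm. The strip's centre line is an arc of radius 120 mm about it, from +45 degrees (slow end) over 0 (middle, straight towards the controller's +x) to -45 degrees (fast end).
- vial: Upright glass vial with a white cap, 27 mm across, 61 mm high, loose, left of the controller. Origin: centre of its underside. Bystander.
- dish: Round flat lidded dish, 70 mm across, 15 mm high, loose, in front of the controller. Origin: centre of its underside. Bystander.
- pen: Thin white pen with a blue end, 9 mm thick, 133 mm long along its y, lying loose to the right of the controller. Origin: centre of its underside. Bystander.

How it is judged:
By the outcome, as a careful person would: the job done as asked, in the order asked, and still so for the second after the job is handed in, while the arm keeps its last pose, push and grip.
It also fails if it takes over 40 s, if anything falls off the work surface, if the arm or the gripper's body presses on something with over 40 N, if the wrist force passes 120 N, or if a joint passes its speed limit or range.

## Robot

A 6-joint arm with a two-finger parallel gripper is mounted at the origin on a cart in front of the work surface, level with it; the furniture and walls round the work are solid. World frame = base frame: x ahead of the robot, y to its left, z up, the work surface at z = 0. Lengths are in m, angles in rad, forces in N, time in s.
With the tool pointing down it reaches from about 0.25 to 0.85 m from the base axis. Payload 12.5 kg.
Tool frame: the origin (TCP) lies midway between the tips of the shut fingers; the grasp point (between the pads) lies 19 mm behind it (ctrl.grip_point_offset is the distance from the TCP to the grasp point, in m); x points along the fingers, y is the direction in which the jaws open and shut, and the axes are right-handed (so a half turn about x gives the same grasp; the last joint's range is limited). The gripper opens to 93 mm and grips with 3 to 60 N. Pads are 15 mm wide; open, the fingers measure 128 mm over their backs; the gripper's body (75 mm by 188 mm) begins 65 mm behind the grasp point.
Start: joints at [1.153, 0.351, 1.652, -0, 1.139, -0.085], TCP at [0.18, 0.52, 0.219] pointing down, gripper open.
Joint ranges: [-2.75, 2.75], [-0.79, 2.1], [0.01, 2.65], [-1.57, 4.71], [0.07, 3.14], [-2.87, 2.87]. Speed limits (rad/s): [2.22, 2.22, 2.79, 3.14, 3.14, 3.14].

## Interface

Orientations are given as a unit quaternion [x, y, z, w].
In Python, from station import ctrl gives the robot as it stands. The module is installed in compiled form; this text tells all that it offers.
- The arm moves only by the shell command python3 -m creep 'ROWS' [OPENING] [FORCE]. ROWS is a JSON object of lists of equal length, an entry for each row: "delta_pos": the shift along the tool's x, y, z in mm, a list of three; "twist": the turn about the tool's x in degrees. In form: {"delta_pos": [[dx, dy, dz], ...], "twist": [twist, ...]}. A call has exactly 8 rows; each row is the pose to reach, as a shift and turn from the pose commanded when the call began, along the tool's axes at that moment; what a row does not reach only later rows make up. A row lasts 1/12 s, in which the tool goes at most 41.7 mm and 7.16 degrees, less where a joint would pass 70% of its speed; a pose out of reach is approached as far as the arm can. A call with a gripper value outside its range is refused whole. OPENING is the finger opening in mm, from 0 to 93, set as the call begins (- or left out, the last holds). The fingers move at their own pace and stop on an object; FORCE is the grip in N (left out, the last holds). Time passes only in rows, so rows that repeat a pose let the fingers close, or fill a call up. It gives the time, the measured TCP pose, the force and the opening at its end, in the units of the state.
- ctrl.sense(): the state, without advancing time (a new reading comes with each control period).
- ctrl.camera(name): name is "scene" or "top" or "wrist"; returns a dict with "color" (480x640x3 uint8, red, green, blue), "fx", "fy", "cx", "cy" (pixels), "k1" (the pictures are not rectified: a ray, as slopes to the right and down, at radius r is drawn at 1 + k1 r^2 times it, then the intrinsics apply), "R" (3x3) and "t" (3): a world point X has camera coordinates R X + t; the wrist camera has in their place "T_tool_cam" (4x4, takes a point from camera to tool coordinates, whose origin is the TCP and whose axes are the tool frame's). Camera axes: x right, y down, z forward; pixel columns grow to the right and rows downward; lengths in m; the calibration is good to about 2 mm. A picture is of the moment at which its call begins: read the wrist's pose just before it. There is no depth.
- ctrl.close_job(): hands the job in, once; it reports no verdict.
Trained networks look in the newest picture that a camera, given by its name, has taken for a name from the list of things; names that differ only in an ending like _2 or _b are one class to them, and where a whole thing is asked for, a point or a joint stands for the part that bears it (a point fixed in the world has none). Each returns a list of dicts, best first, with "conf" (0 to 1); they miss things now and then, are a little off and sometimes report something else, mostly with a low value. They report only what shows in the picture. A call takes as long as a camera call.
- ctrl.cut_out(camera, query): "mask" (480x640 bool, what is visible of it) and "box" ([centre column, centre row, width, height] in pixels, round what is visible of it).
The state is a dict: "clock": time; "joints": joint angles; "joint_vel": joint speeds; "effort": joint torques, N m; "tcp_pos": TCP position; "ee_rot": TCP orientation; "wrist_force": force on the tool from outside, world axes, zero at the start; "wrist_torque": the same for the moment, N m; "width": finger opening in m.
Only numpy, scipy, OpenCV 4.12 (cv2) and the standard library are available. Lean on these libraries where they do the work, as an engineer would, in place of code of your own. Each camera call takes 0.05 s, during which the arm holds its last target.

## Working session

There is one attempt and no reset: what is moved stays moved. The work goes in short steps, Python scripts to look and compute and a shell command to move; the robot and the scene stay as the last step left them, time stands still between calls to the robot, and variables do not carry over. Pictures are saved under pics/ and viewed, and the job is handed in when it is done.

```bash
mkdir -p pics; ls; python3 - <<'E'
from station import ctrl
import cv2, numpy as np
s=ctrl.sense()
for k in s: print(k,np.round(s[k],4))
for n in ["top","scene"]:
    c=ctrl.camera(n)
    cv2.imwrite(f"pics/{n}1.png",c["color"][:,:,::-1])
    print({k:np.round(v,4).tolist() for k,v in c.items() if k!="color"})
    for q in ["controller","touch_strip","vial","dish","pen","slow_end","fast_end"]:
        for d in ctrl.cut_out(n,q)[:2]: print(n,q,d["conf"],np.round(d["box"],1),d["mask"].sum())
E
```

```text
pics
clock 0.0
joints [ 1.1534  0.3512  1.6524  0.      1.1391 -0.0846]
joint_vel [-0.0011  0.0008 -0.0006  0.0004  0.0013 -0.0002]
effort [-2.10000e-03 -4.97304e+01 -2.85258e+01  6.98000e-02  2.58000e-02
 -1.00000e-04]
tcp_pos [0.1795 0.5195 0.2181]
ee_rot [ 0.1168  0.6974 -0.1175  0.6972]
wrist_force [-0.8822 -1.1551 -0.7172]
wrist_torque [ 0.0249 -0.0045  0.0225]
width 0.0927
{'fx': 480.2752, 'fy': 480.2752, 'cx': 316.3785, 'cy': 230.0275, 'k1': -0.0749, 'R': [[0.0135, -0.9998, -0.0112], [-0.9925, -0.0121, -0.1219], [0.1217, 0.0128, -0.9925]], 't': [0.0802, 0.5927, 1.0284]}
top controller 0.9 [362.5 256.6 117.7  82.4] 6657
top touch_strip 0.89 [364.7 246.7  85.   36.4] 824
top vial 0.7 [279.9 252.3  13.4  12.8] 116
top vial 0.27 [364.4 246.5  93.   39.2] 932
top dish 0.82 [367.6 312.2  28.7  34.8] 758
top pen 0.62 [441.5 234.6  53.   17.6] 141
top pen 0.43 [363.1 246.2  89.1  36.9] 833
top slow_end 0.67 [362.9 247.   90.1  39.2] 887
top fast_end 0.64 [365.1 247.2  90.9  35.2] 859
{'fx': 498.5578, 'fy': 498.5578, 'cx': 324.2557, 'cy': 236.0119, 'k1': 0.0099, 'R': [[0.7096, -0.7042, 0.0222], [-0.4028, -0.4314, -0.8072], [0.5781, 0.5639, -0.5898]], 't': [-0.3429, 0.3311, 0.5116]}
scene controller 0.76 [357.2 305.6 166.7 114.3] 10432
scene touch_strip 0.68 [364.9 294.  111.5  57.8] 1477
scene vial 0.91 [282.6 243.1  16.5  32.6] 475
scene dish 0.84 [301.3 355.4  48.2  44.7] 1645
scene dish 0.38 [360.8 293.1 110.5  56.8] 1616
scene pen 0.91 [469.9 354.5  86.7  38. ] 453
scene slow_end 0.81 [362.8 294.4 110.7  56.9] 1494
scene fast_end 0.64 [363.6 294.2 109.4  56.8] 1648
```

View pics/top1.png

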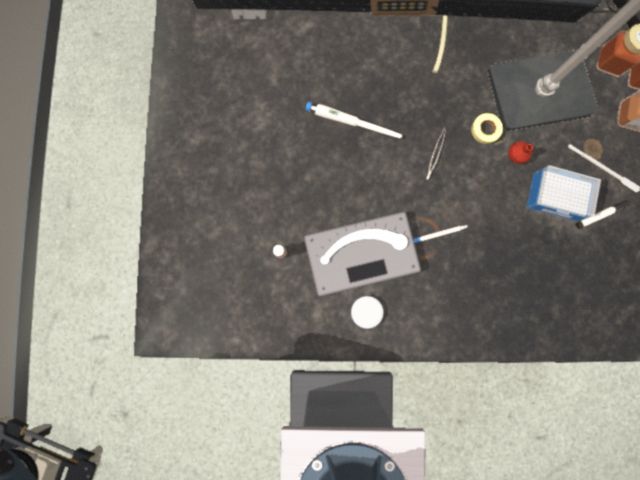

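View pics/scene1.png

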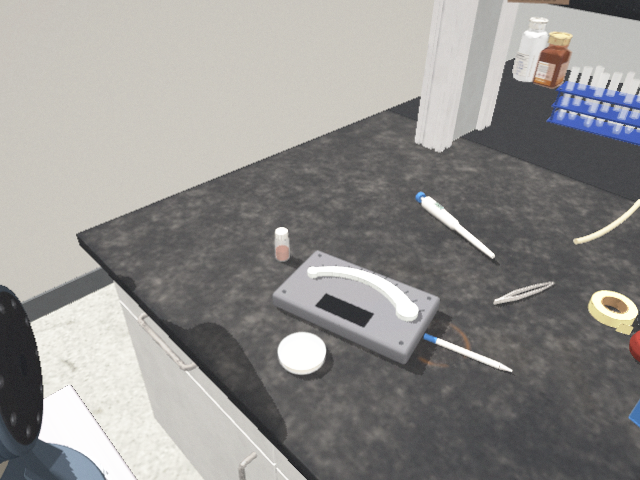

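```bash
cat > h.py <<'E'
import numpy as np, cv2
from scipy.spatial.transform import Rotation as Ro
from scipy.optimize import minimize
def cam_RT(c,s=None):
    if "R" in c: return np.array(c["R"]),np.array(c["t"])
    T=np.eye(4); T[:3,:3]=Ro.from_quat(s["ee_rot"]).as_matrix(); T[:3,3]=s["tcp_pos"]
    W=np.linalg.inv(T@np.array(c["T_tool_cam"])); return W[:3,:3],W[:3,3]
def proj(c,X,s=None):
    R,t=cam_RT(c,s); d=np.array([c["k1"],0,0,0,0],float)
    K=np.array([[c["fx"],0,c["cx"]],[0,c["fy"],c["cy"]],[0,0,1]],float)
    return cv2.projectPoints(np.asarray(X,float).reshape(-1,3),cv2.Rodrigues(R)[0],t,K,d)[0].reshape(-1,2)
def w(p,L):
    L=np.asarray(L,float); c,s_=np.cos(p[2]),np.sin(p[2])
    return np.c_[p[0]+c*L[:,0]-s_*L[:,1],p[1]+s_*L[:,0]+c*L[:,1],L[:,2]]
def arc(deg,r=.12,z=.042):
    a=np.radians(np.atleast_1d(deg)); return np.c_[-.08+r*np.cos(a),r*np.sin(a),0*a+z]
def strip_parts():
    a=np.linspace(45,-45,40); hw=np.interp(a,[-45,0,45],[.0125,.009,.0055])
    def disc(x,y,r):
        t=np.linspace(0,2*np.pi,40); return np.c_[x+r*np.cos(t),y+r*np.sin(t),0*t+.042]
    band=np.vstack([arc(a,.12+hw),arc(a,.12-hw)[::-1]])
    return [band,disc(.0049,.0849,.009),disc(.0049,-.0849,.017)]
BOX=np.array([[x,y,z] for x in(-.07,.07) for y in(-.118,.118) for z in(0,.032)])
def render(c,p,what,s=None):
    S=4; m=np.zeros((480*S,640*S),np.uint8)
    f=lambda X:np.round((proj(c,w(p,X),s)+.5)*S).astype(np.int32)
    if what=="box": cv2.fillConvexPoly(m,cv2.convexHull(f(BOX)),1)
    else:
        for q in strip_parts(): cv2.fillPoly(m,[f(q)],1)
    return cv2.resize(m.astype(np.float32),(640,480),interpolation=cv2.INTER_AREA)
def fit(obs,p0):
    # obs: (cam,state,what,mask)
    def cost(q):
        p=[q[0]/100,q[1]/100,q[2]/10]; e=0
        for c,s,wh,m in obs:
            r=render(c,p,wh,s); e+=1-np.minimum(r,m).sum()/np.maximum(r,m).sum()
        return e
    q0=[p0[0]*100,p0[1]*100,p0[2]*10]
    for k in range(2):
        r=minimize(cost,q0,method="Nelder-Mead",options=dict(initial_simplex=np.array([q0]+[np.array(q0)+d for d in np.eye(3)*(1,.3)[k]]),xatol=.003,fatol=1e-5)); q0=r.x
    return np.array([q0[0]/100,q0[1]/100,q0[2]/10]),r.fun
E
python3 - <<'E'
from station import ctrl
from h import *
C={n:ctrl.camera(n) for n in("top","scene")}
O={}
for n in C:
    for q,k in(("controller","box"),("touch_strip","strip")):
        O[n,k]=(C[n],None,k,ctrl.cut_out(n,q)[0]["mask"].astype(np.float32))
p,f=fit(list(O.values()),[.53,-.1,.2]); print(p,f)
for k in O: print(k,*fit([O[k]],p))
for n in C: print(n,*fit([O[n,'box'],O[n,'strip']],p))
for n in C:
    im=C[n]["color"][:,:,::-1].copy()
    for q in strip_parts()+[BOX[1::2][[0,1,3,2]]]: cv2.polylines(im,[np.round(proj(C[n],w(p,q))).astype(int)],True,(0,0,255),1)
    u=proj(C[n],p[[0,1]].tolist()+[.03])[0].astype(int)
    x,y=np.clip(u-[100,75],0,None); cv2.imwrite(f"pics/fit_{n}.png",cv2.resize(im[y:y+150,x:x+200],(800,600)))
E
```

```text
[ 0.54060214 -0.01360237  0.24863037] 0.6289151310920715
('top', 'box') [ 0.54196256 -0.01384025  0.25430749] 0.030490994453430176
('top', 'strip') [ 0.54076208 -0.01275185  0.26290307] 0.09103447198867798
('scene', 'box') [ 0.5452944  -0.0102858   0.25424519] 0.07850414514541626
('scene', 'strip') [ 0.53488945 -0.01727885  0.22051321] 0.32630664110183716
top [ 0.54121414 -0.01371458  0.2509648 ] 0.12603342533111572
scene [ 0.53701407 -0.01593899  0.238013  ] 0.43488049507141113
```

```bash
python3 -c "
from station import ctrl; import cv2,numpy as np
c=ctrl.camera('wrist'); cv2.imwrite('pics/w1.png',c['color'][:,:,::-1]); print({k:np.round(v,4).tolist() for k,v in c.items() if k!='color'})"
```

```text
{'fx': 428.8127, 'fy': 428.8127, 'cx': 318.2608, 'cy': 240.0265, 'k1': -0.0236, 'T_tool_cam': [[-0.0012, -0.2997, 0.954, -0.1654], [1.0, -0.0002, 0.0012, 0.0002], [-0.0001, 0.954, 0.2997, -0.084], [0.0, 0.0, 0.0, 1.0]]}
```

```bash
cat >> h.py <<'E'
def tool_rel(s,P,zdir_yaw=None):
    M=Ro.from_quat(s["ee_rot"]).as_matrix(); return M.T@(np.asarray(P)-s["tcp_pos"])*1000
E
python3 - <<'E'
from station import ctrl
from h import *
s=ctrl.sense(); M=Ro.from_quat(s["ee_rot"]).as_matrix(); print(M.round(4)); 
p=[.541,-.0137,.252]
ax=np.array([np.cos(.252),np.sin(.252),0]); ay=np.array([-np.sin(.252),np.cos(.252),0])
print(ax,ay, "tool yaw z", np.degrees(np.arctan2(M[1,2],M[0,2])))
for a in(45,0,-45): P=w(p,arc(a,z=.2))[0]; print(a,P,tool_rel(s,P))
E
```

```text
[[ 0.      0.3267  0.9451]
 [ 0.      0.9451 -0.3267]
 [-1.      0.      0.    ]]
[0.96841568 0.24934129 0.        ] [-0.24934129  0.96841568  0.        ] tool yaw z -19.068461556799615
45 [0.52454223 0.0696828  0.2       ] [  18.65531521 -312.76993177  473.00961236]
0 [ 0.57973663 -0.00372635  0.2       ] [  18.65568727 -364.11915791  549.1580311 ]
-45 [ 0.56685685 -0.09466279  0.2       ] [  18.65265089 -454.27360712  566.69370841]
```

View pics/fit_top.png

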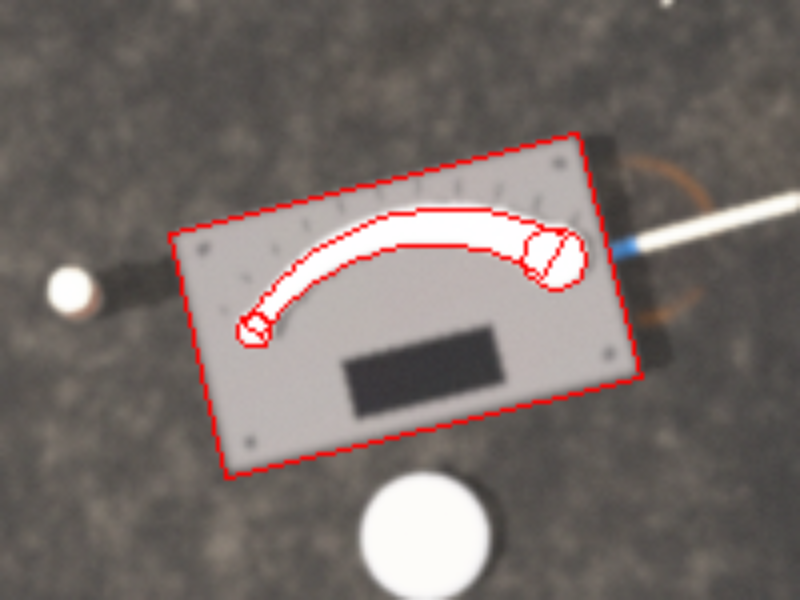

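View pics/fit_scene.png

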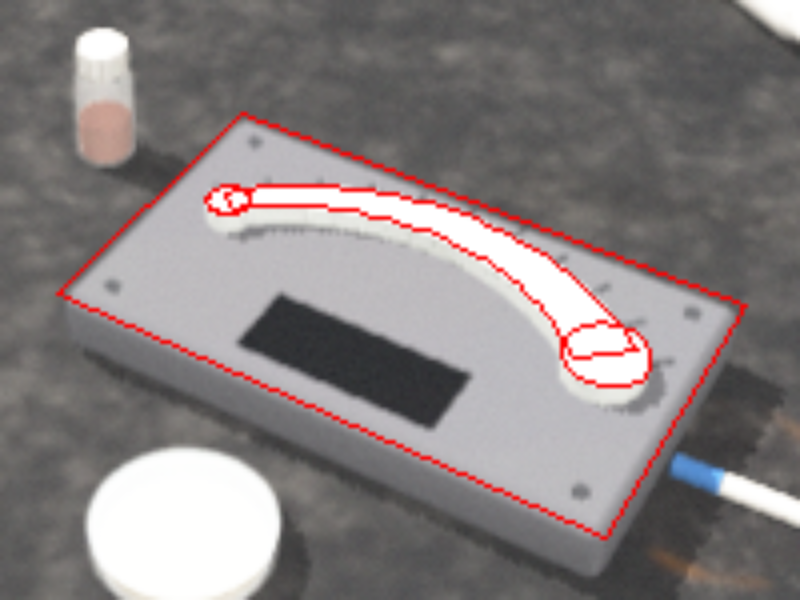

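View pics/w1.png

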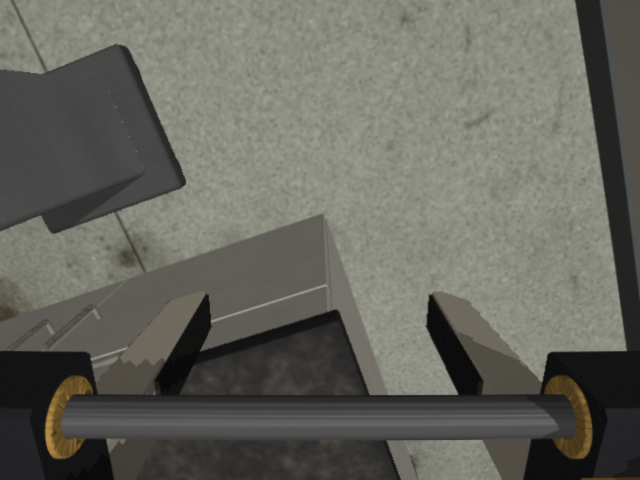

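```bash
python3 -m creep '{"delta_pos": [[0,-12,18],[0,-30,45],[0,-52,78],[0,-74,112],[0,-96,146],[0,-118,180],[0,-138,210],[0,-156,236]], "twist": [-2,-6,-11,-16,-21,-26,-30,-33.5]}' 0 20
python3 - <<'E'
from station import ctrl
from h import *
s=ctrl.sense(); M=Ro.from_quat(s["ee_rot"]).as_matrix(); print(M.round(4),s["tcp_pos"],s["width"]); 
p=[.5412,-.0137,.251]
for a in(45,0,-45): P=w(p,arc(a,z=.2))[0]; print(a,P,tool_rel(s,P))
E
```

```text
clock: 1.82
tcp_pos: [0.3528, 0.2934, 0.2189]
ee_rot: [-0.09, 0.701, 0.09, 0.702]
wrist_force: [1.2, 0.3, -0.4]
width: 0.0442
[[ 6.000e-04 -2.523e-01  9.677e-01]
 [ 2.000e-04  9.677e-01  2.523e-01]
 [-1.000e+00  0.000e+00  6.000e-04]] [0.35284952 0.29340742 0.21885569] 0.0441972600400606
45 [0.52482562 0.06969922 0.2       ] [  18.91346344 -259.85724862  109.96893044]
0 [ 0.57994658 -0.00376509  0.2       ] [  18.93168875 -344.85074418  144.77453462]
-45 [ 0.56697588 -0.0946886   0.2       ] [  18.90935065 -429.56150332  109.28634659]
```

```bash
python3 -m creep '{"delta_pos": [[3,-20,8],[8,-55,23],[12,-95,40],[15,-135,57],[18,-175,74],[18,-212,90],[18,-242,103],[18,-260,110]], "twist": [0,0,0,0,0,0,0,0]}' 0 20
python3 - <<'E'
from station import ctrl
from h import *
s=ctrl.sense(); c=ctrl.camera("wrist"); print(s["tcp_pos"],s["width"],s["wrist_force"])
cv2.imwrite("pics/w2.png",c["color"][:,:,::-1])
O=[]
for q,k in(("controller","box"),("touch_strip","strip")):
    for d in ctrl.cut_out("wrist",q)[:2]: print(q,d["conf"],np.round(d["box"]),d["mask"].sum())
    d=ctrl.cut_out("wrist",q)[0]; O.append((c,s,k,d["mask"].astype(np.float32)))
p0=[.5412,-.0137,.251]
for o in O: print(o[2],*fit([o],p0))
p=p0
im=c["color"][:,:,::-1].copy()
for q in strip_parts()+[BOX[1::2][[0,1,3,2]]]: cv2.polylines(im,[np.round(proj(c,w(p,q),s)).astype(int)],True,(0,0,255),1)
cv2.imwrite("pics/w2f.png",im)
E
```

```text
clock: 2.48
tcp_pos: [0.5251, 0.0677, 0.2006]
ee_rot: [-0.088, 0.701, 0.088, 0.702]
wrist_force: [0.1, 0.3, 0.0]
width: 0.0005
[0.52505991 0.06773829 0.20061656] 0.0004746072942805734 [0.06461848 0.33982999 0.00332178]
controller 0.58 [210. 204. 308. 172.] 48939
controller 0.54 [233.  44.  93.  88.] 6729
touch_strip 0.75 [208. 233. 244.  78.] 7202
box [ 0.54065108 -0.0148389   0.2509288 ] 0.03517240285873413
strip [ 0.53962791 -0.01397089  0.25542271] 0.14156198501586914
```

View pics/w2f.png

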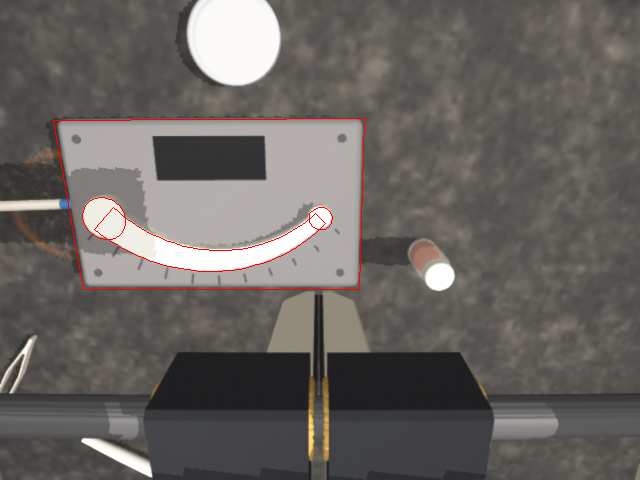

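```bash
cat > t.py <<'E'
from station import ctrl
from h import *
import sys
s=ctrl.sense(); p=[.5408,-.0142,.252]
M=Ro.from_quat(s["ee_rot"]).as_matrix(); print("x-axis",M[:,0].round(4),"yaw",np.degrees(np.arctan2(M[1,2],M[0,2])))
print(s["clock"],s["tcp_pos"].round(4) if hasattr(s["tcp_pos"],'round') else s["tcp_pos"],"F",np.round(s["wrist_force"],2),"w",s["width"])
L=tool_rel({**s,"tcp_pos":[0,0,0]},[0,0,0])
d=np.asarray(s["tcp_pos"]); c,si=np.cos(p[2]),np.sin(p[2]); e=d[:2]-p[:2]; l=np.array([c*e[0]+si*e[1],-si*e[0]+c*e[1]])+[.08,0]
print("arc deg",np.degrees(np.arctan2(l[1],l[0])),"radius mm",1000*np.hypot(*l))
for a in map(float,sys.argv[1:]): print(a,tool_rel(s,w(p,arc(a))[0]).round(1))
E
python3 t.py 45
```

```text
x-axis [-5.e-04  1.e-04 -1.e+00] yaw 14.441804990466306
2.7333 [0.5225 0.0715 0.2005] F [ 0.22 -0.42  0.67] w 0.0004440783183689606
arc deg 46.287521316759516 radius mm 121.07739246640115
45.0 [158.5  -2.7   1.3]
```

```bash
python3 - <<'E'
from station import ctrl
from h import *
for i in range(2):
    s=ctrl.sense(); c=ctrl.camera("wrist"); print(s["tcp_pos"])
    for q,k in(("controller","box"),("touch_strip","strip")):
        d=ctrl.cut_out("wrist",q)[0]; print(k,*fit([(c,s,k,d["mask"].astype(np.float32))],[.5412,-.0137,.251]))
E
python3 t.py 45
```

```text
[0.52253187 0.07146751 0.20053186]
box [ 0.54022445 -0.01315423  0.24118271] 0.0354122519493103
strip [ 0.53898954 -0.01335776  0.26254517] 0.10999739170074463
[0.52254926 0.07185666 0.20076705]
box [ 0.54054104 -0.01387635  0.25105085] 0.03817451000213623
strip [ 0.539218   -0.01393916  0.25439849] 0.12376898527145386
x-axis [ 2.e-04  0.e+00 -1.e+00] yaw 14.490472310385845
3.0333 [0.5228 0.0715 0.2008] F [-0.26 -0.85  0.28] w 0.0005259168060305515
arc deg 46.176949066881825 radius mm 121.25640799758659
45.0 [158.8  -2.6   0.9]
```

```bash
sed -i 's/p=\[.*\]$/p=[.5405,-.0140,.252]/' t.py; python3 -m creep '{"delta_pos": [[15,-1,0],[40,-2.5,0.8],[70,-2.5,0.8],[98,-2.5,0.8],[122,-2.5,0.8],[140,-2.5,0.8],[148,-2.5,0.8],[150,-2.5,0.8]], "twist": [0,0,0,0,0,0,0,0]}'
python3 t.py 45
python3 - <<'E'
from station import ctrl
from h import *
s=ctrl.sense();c=ctrl.camera("wrist"); print(s["tcp_pos"],np.round(s["wrist_force"],2))
cv2.imwrite("pics/w3.png",c["color"][:,:,::-1])
c=ctrl.camera("scene"); cv2.imwrite("pics/s3.png",cv2.resize(c["color"][200:380,240:480,::-1],(800,600)))
E
python3 t.py 45
```

```text
clock: 3.7
tcp_pos: [0.5238, 0.0689, 0.0495]
ee_rot: [-0.089, 0.702, 0.089, 0.701]
wrist_force: [0.3, 0.1, 0.3]
width: 0.0002
x-axis [-2.2e-03 -1.0e-04 -1.0e+00] yaw 14.4532949069257
3.7 [0.5238 0.0689 0.0495] F [0.27 0.09 0.33] w 0.00024460835072825807
arc deg 44.98954114055852 radius mm 119.39484551307983
45.0 [7.5 0.4 0.4]
[0.5237533  0.06885063 0.04951563] [0.27 0.09 0.33]
x-axis [ 4.e-04 -0.e+00 -1.e+00] yaw 14.445819456691082
3.8 [0.5247 0.0688 0.0511] F [ 0.08 -0.12  1.09] w 0.0004887644609168013
arc deg 44.57418870521764 radius mm 119.87164159894071
45.0 [ 9.1  0.7 -0.5]
```

View pics/w3.png

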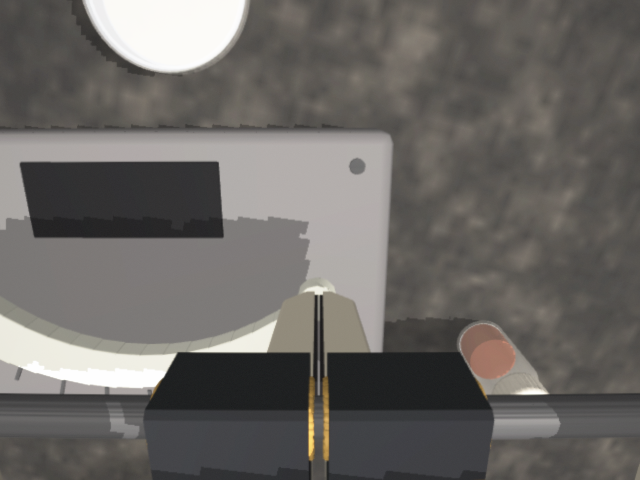

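View pics/s3.png

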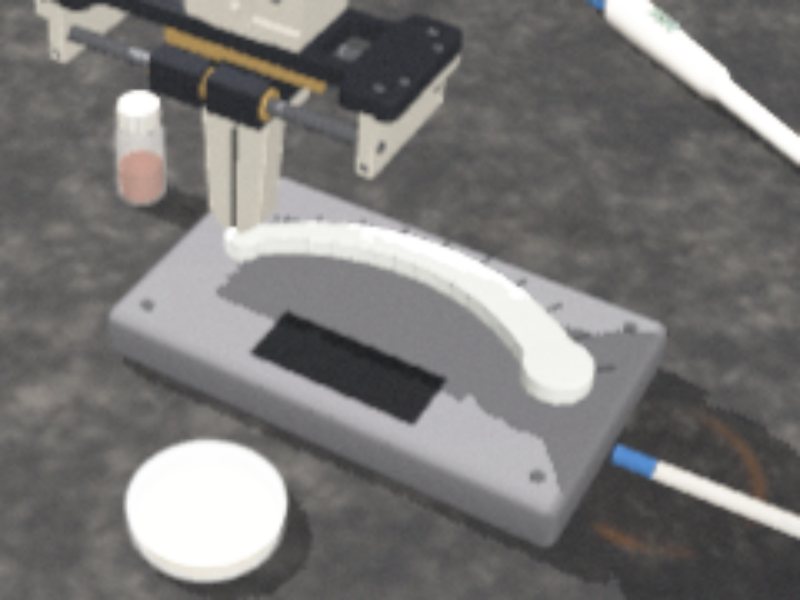

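```bash
python3 -m creep '{"delta_pos": [[2,0.2,0],[4,0.2,0],[6,0.2,0],[8,0.2,0],[9,0.2,0],[10,0.2,0],[11,0.2,0],[11,0.2,0]], "twist": [0,0,0,0,0,0,0,0]}'
python3 t.py 45 >/dev/null; python3 - <<'E'
from station import ctrl
from h import *
for n in("wrist","scene"):
    c=ctrl.camera(n); s=ctrl.sense(); print(s["tcp_pos"],np.round(s["wrist_force"],2))
    cv2.imwrite(f"pics/{n}4.png",c["color"][:,:,::-1] if n=="wrist" else cv2.resize(c["color"][200:380,240:480,::-1],(800,600)))
E
python3 t.py 45
```

```text
clock: 4.47
tcp_pos: [0.5246, 0.0689, 0.0397]
ee_rot: [-0.089, 0.701, 0.089, 0.702]
wrist_force: [-0.4, 1.0, 2.9]
width: 0.0003
[0.52454716 0.06887946 0.03973654] [-0.44  0.71  2.75]
[0.52455381 0.06887179 0.03976051] [-1.09  1.29  3.03]
x-axis [ 3.e-04  0.e+00 -1.e+00] yaw 14.429983538049797
4.5667 [0.5246 0.0689 0.0398] F [-1.09  1.29  3.03] w 0.00026505382556561854
arc deg 44.66511092252708 radius mm 119.82214086265614
45.0 [-2.2  0.6 -0.4]
```

```bash
python3 -m creep '{"delta_pos": [[0.5,0.3,-0.2],[1,0.6,-0.4],[1.4,0.6,-0.4],[1.4,0.6,-0.4],[1.4,0.6,-0.4],[1.4,0.6,-0.4],[1.4,0.6,-0.4],[1.4,0.6,-0.4]], "twist": [0,0,0,0,0,0,0,0]}'; python3 t.py 45 44 42 40 38 36 34 32 30
```

```text
clock: 5.23
tcp_pos: [0.5241, 0.0693, 0.0383]
ee_rot: [-0.089, 0.701, 0.089, 0.702]
wrist_force: [2.6, -1.9, 3.6]
width: 0.0003
x-axis [ 5.e-04 -0.e+00 -1.e+00] yaw 14.430032016204626
5.2333 [0.5241 0.0693 0.0383] F [ 2.58 -1.91  3.56] w 0.00033621847660344996
arc deg 44.964398295879946 radius mm 119.98043189915803
45.0 [-3.7  0.1 -0. ]
44.0 [-3.7 -1.4  1.4]
42.0 [-3.7 -4.5  4.3]
40.0 [-3.7 -7.7  7. ]
38.0 [ -3.7 -10.9   9.7]
36.0 [ -3.7 -14.3  12.2]
34.0 [ -3.7 -17.7  14.6]
32.0 [ -3.7 -21.2  16.9]
30.0 [ -3.7 -24.8  19. ]
```

View pics/scene4.png

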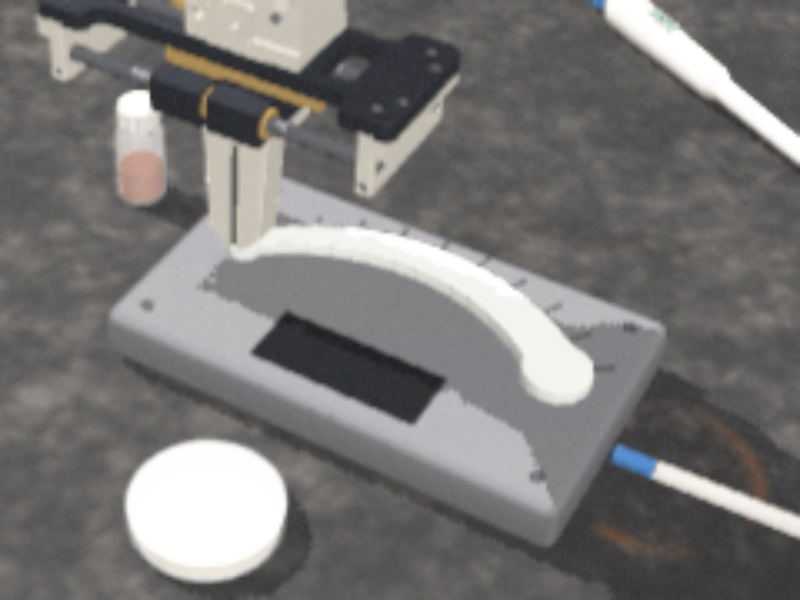

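```bash
python3 -m creep '{"delta_pos": [[0,-1.5,1.4],[0,-4.5,4.3],[0,-7.7,7],[0,-10.9,9.7],[0,-14.3,12.2],[0,-17.7,14.6],[0,-21.2,16.9],[0,-24.8,19]], "twist": [0,0,0,0,0,0,0,0]}'; python3 t.py 30 28 26 24 22 20 18 16 14
```

```text
clock: 5.9
tcp_pos: [0.5488, 0.0498, 0.0382]
ee_rot: [-0.089, 0.702, 0.089, 0.702]
wrist_force: [-1.7, 2.3, 4.8]
width: 0.0003
x-axis [-0.  0. -1.] yaw 14.427658077109514
5.9 [0.5488 0.0498 0.0382] F [-1.67  2.35  4.75] w 0.000327046645722466
arc deg 29.870000473960236 radius mm 119.8556992978371
30.0 [-3.8  0.3 -0. ]
28.0 [-3.8 -3.4  2. ]
26.0 [-3.8 -7.1  3.9]
24.0 [ -3.8 -10.9   5.7]
22.0 [ -3.8 -14.7   7.3]
20.0 [ -3.8 -18.6   8.8]
18.0 [ -3.8 -22.6  10.2]
16.0 [ -3.8 -26.6  11.4]
14.0 [ -3.8 -30.7  12.5]
```

Tracking is right on the arc, about 3.8 mm pressed. I'll take one check that the box hasn't shifted, then continue.

```bash
python3 - <<'E'
from station import ctrl
from h import *
c=ctrl.camera("top"); m=ctrl.cut_out("top","controller")[0]["mask"].astype(np.float32)
print(fit([(c,None,"box",m)],[.5412,-.0137,.251]))
E
python3 -m creep '{"delta_pos": [[0,-3.4,2],[0,-7.1,3.9],[0,-10.9,5.7],[0,-14.7,7.3],[0,-18.6,8.8],[0,-22.6,10.2],[0,-26.6,11.4],[0,-30.7,12.5]], "twist": [0,0,0,0,0,0,0,0]}'; python3 t.py 14 12 10 8 6 4 2 0 -2
```

```text
(array([ 0.54860058, -0.03391991,  0.22463706]), np.float64(0.7114309072494507))
clock: 6.67
tcp_pos: [0.5685, 0.0231, 0.0382]
ee_rot: [-0.089, 0.701, 0.089, 0.702]
wrist_force: [-1.2, 3.6, 4.0]
width: 0.0004
x-axis [ 1.e-04  0.e+00 -1.e+00] yaw 14.433494296674407
6.6667 [0.5685 0.0231 0.0382] F [-1.2   3.61  3.96] w 0.0004128047650420073
arc deg 13.982234272185039 radius mm 119.90111565192022
14.0 [-3.8  0.1  0.1]
12.0 [-3.8 -4.   1. ]
10.0 [-3.8 -8.1  1.8]
8.0 [ -3.8 -12.3   2.5]
6.0 [ -3.8 -16.4   3. ]
4.0 [ -3.8 -20.6   3.4]
2.0 [ -3.8 -24.8   3.6]
0.0 [ -3.8 -29.    3.7]
-2.0 [ -3.8 -33.2   3.6]
```

```bash
python3 - <<'E'
from station import ctrl
from h import *
s=ctrl.sense(); p=[.5405,-.0140,.252]
for n in("wrist","scene"):
    c=ctrl.camera(n); im=c["color"][:,:,::-1].copy(); ss=s if n=="wrist" else None
    for q in [x-[0,0,.0038] for x in strip_parts()]+[BOX[1::2][[0,1,3,2]]]: cv2.polylines(im,[np.round(proj(c,w(p,q),ss)).astype(int)],True,(0,0,255),1)
    cv2.imwrite(f"pics/{n}5.png",im if n=="wrist" else cv2.resize(im[200:380,240:480],(800,600)))
E
```

```text
(no output)
```

View pics/wrist5.png

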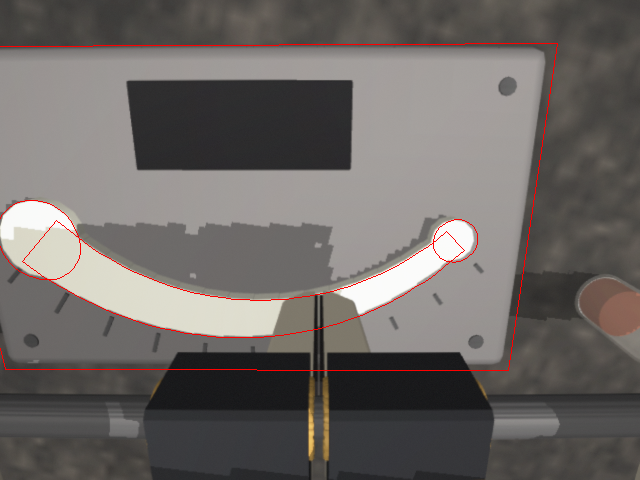

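View pics/scene5.png

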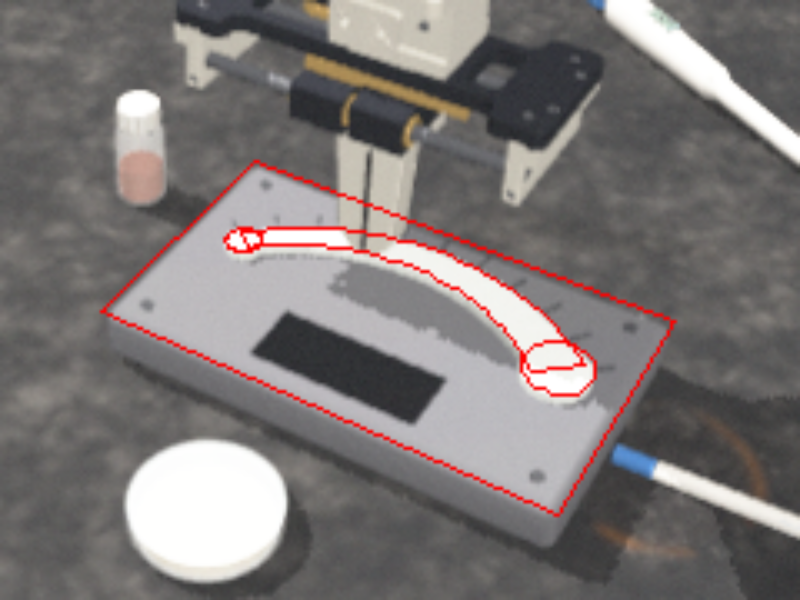

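```bash
python3 - <<'E'
from station import ctrl
import h
from h import *
s=ctrl.sense()
P=[x-[0,0,.0038] for x in strip_parts()]; h.strip_parts=lambda:P
c=ctrl.camera("wrist"); ds=ctrl.cut_out("wrist","touch_strip"); print([(d["conf"],np.round(d["box"])) for d in ds[:2]])
m=ds[0]["mask"].astype(np.float32)
roi=np.zeros((480,640),np.float32); roi[:350]=1; roi[275:,262:375]=0
rr=h.render; h.render=lambda *a:rr(*a)*roi
print(fit([(c,s,"strip",m*roi)],[.5405,-.014,.252]))
p,_=fit([(c,s,"strip",m*roi)],[.5405,-.014,.252])
im=c["color"][:,:,::-1].copy()
for q in P: cv2.polylines(im,[np.round(proj(c,w(p,q),s)).astype(int)],True,(0,0,255),1)
cv2.drawContours(im,cv2.findContours(ds[0]["mask"].astype(np.uint8),0,2)[0],-1,(0,255,0),1)
cv2.imwrite("pics/wrist6.png",im)
E
```

```text
[(0.8, array([238., 268., 472., 146.]))]
(array([ 0.53817971, -0.0134339 ,  0.26766708]), np.float64(0.1151391863822937))
```

View pics/wrist6.png

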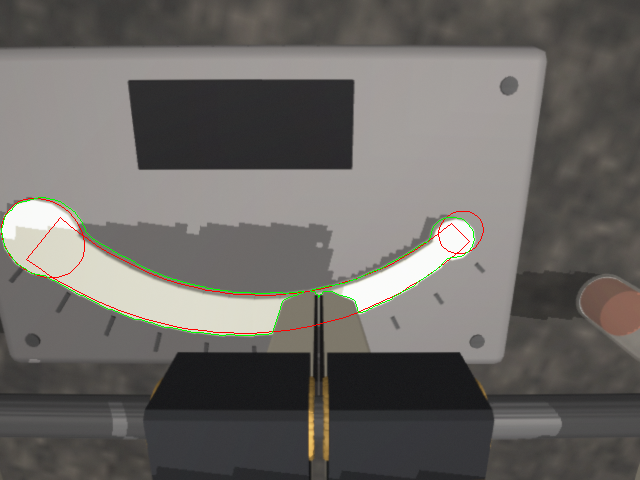

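```bash
python3 -m creep '{"delta_pos": [[0,-4,1],[0,-8.1,1.8],[0,-12.3,2.4],[0,-16.4,2.9],[0,-20.6,3.2],[0,-24.8,3.4],[0,-29,3.4],[0,-33.2,3.2]], "twist": [0,0,0,0,0,0,0,0]}'; python3 t.py -2 -4 -6 -8 -10 -12 -14 -16 -18
```

```text
clock: 7.53
tcp_pos: [0.5798, -0.0083, 0.0383]
ee_rot: [-0.089, 0.701, 0.089, 0.702]
wrist_force: [-0.7, 3.4, 3.9]
width: 0.0004
x-axis [ 1.e-04  1.e-04 -1.e+00] yaw 14.425520170484281
7.5333 [ 0.5798 -0.0083  0.0383] F [-0.7   3.35  3.94] w 0.00036341570557954023
arc deg -2.058376279844293 radius mm 119.50734964780528
-2.0 [-3.7  0.1  0.5]
-4.0 [-3.7 -4.1  0.3]
-6.0 [-3.7 -8.3 -0.1]
-8.0 [ -3.7 -12.4  -0.6]
-10.0 [ -3.7 -16.5  -1.2]
-12.0 [ -3.7 -20.7  -2. ]
-14.0 [ -3.7 -24.7  -3. ]
-16.0 [ -3.7 -28.8  -4.1]
-18.0 [ -3.7 -32.8  -5.3]
```

```bash
python3 -m creep '{"delta_pos": [[0,-4.1,0],[0,-8.3,-0.4],[0,-12.4,-1],[0,-16.5,-1.7],[0,-20.7,-2.5],[0,-24.7,-3.5],[0,-28.8,-4.7],[0,-32.8,-6]], "twist": [0,0,0,0,0,0,0,0]}'; python3 t.py -18 -20 -22 -24 -26 -28 -30 -32 -34
python3 - <<'E'
from station import ctrl
from h import *
s=ctrl.sense(); p=[.5405,-.0140,.252]
for n in("wrist","scene"):
    c=ctrl.camera(n); im=c["color"][:,:,::-1].copy(); ss=s if n=="wrist" else None
    for q in [x-[0,0,.0038] for x in strip_parts()]: cv2.polylines(im,[np.round(proj(c,w(p,q),ss)).astype(int)],True,(0,0,255),1)
    cv2.imwrite(f"pics/{n}7.png",im if n=="wrist" else cv2.resize(im[200:380,240:480],(800,600)))
E
```

```text
clock: 8.2
tcp_pos: [0.582, -0.0416, 0.0383]
ee_rot: [-0.089, 0.701, 0.089, 0.702]
wrist_force: [1.3, 3.0, 4.2]
width: 0.0006
x-axis [ 2.e-04 -0.e+00 -1.e+00] yaw 14.432424024871722
8.2 [ 0.582  -0.0416  0.0383] F [1.28 2.98 4.19] w 0.0006197281329032366
arc deg -18.122521629112228 radius mm 119.22874669854576
-18.0 [-3.7  0.   0.8]
-20.0 [-3.7 -4.  -0.6]
-22.0 [-3.7 -7.9 -2.1]
-24.0 [ -3.7 -11.7  -3.7]
-26.0 [ -3.7 -15.5  -5.5]
-28.0 [ -3.7 -19.3  -7.4]
-30.0 [ -3.7 -22.9  -9.4]
-32.0 [ -3.7 -26.5 -11.5]
-34.0 [ -3.7 -30.  -13.8]
```

View pics/wrist7.png

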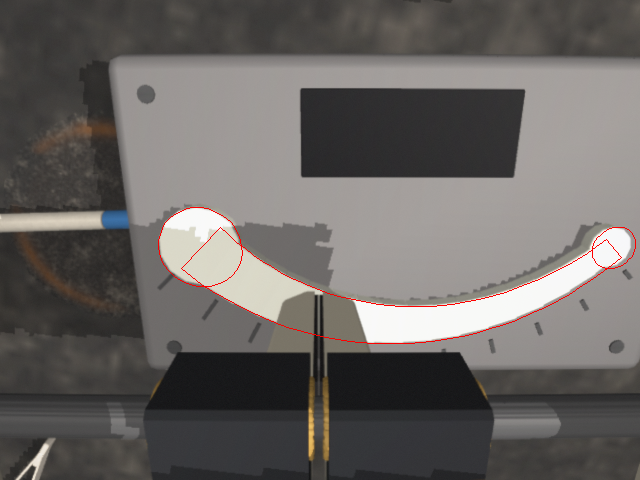

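View pics/scene7.png

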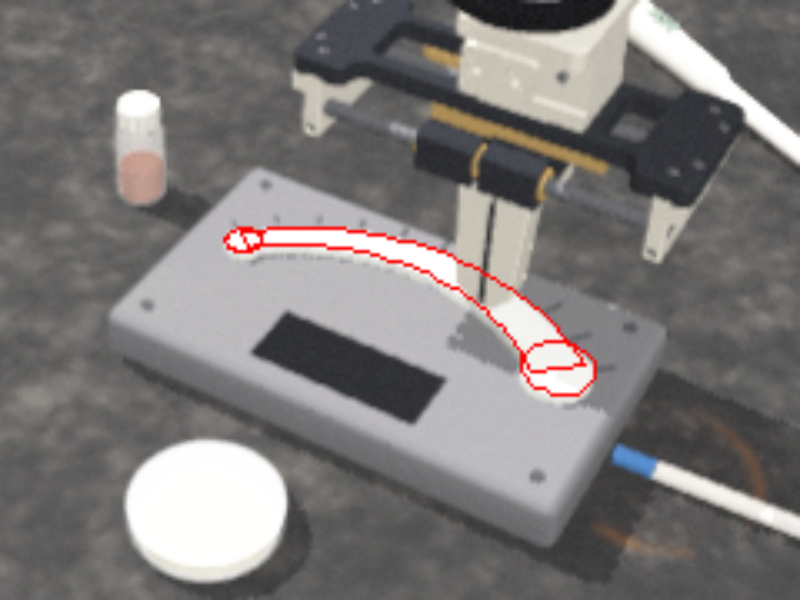

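```bash
python3 -m creep '{"delta_pos": [[0,-4,-1.2],[0,-7.9,-2.6],[0,-11.7,-4.1],[0,-15.5,-5.8],[0,-19.3,-7.6],[0,-22.9,-9.6],[0,-26.5,-11.6],[0,-30,-13.8]], "twist": [0,0,0,0,0,0,0,0]}'; python3 t.py -36 -38 -40 -42 -44 -45
```

```text
clock: 8.97
tcp_pos: [0.576, -0.0741, 0.0382]
ee_rot: [-0.089, 0.701, 0.089, 0.702]
wrist_force: [1.0, 3.6, 4.3]
width: 0.0006
x-axis [ 1.e-04 -0.e+00 -1.e+00] yaw 14.427867033151214
8.9667 [ 0.576  -0.0741  0.0382] F [1.03 3.64 4.28] w 0.000563757593372811
arc deg -34.00425120377373 radius mm 119.88395978000345
-36.0 [-3.8 -3.5 -2.3]
-38.0 [-3.8 -6.8 -4.8]
-40.0 [ -3.8 -10.1  -7.5]
-42.0 [ -3.8 -13.3 -10.2]
-44.0 [ -3.8 -16.3 -13.1]
-45.0 [ -3.8 -17.8 -14.5]
```

```bash
python3 -m creep '{"delta_pos": [[0,-3.5,-2.3],[0,-6.8,-4.8],[0,-10.1,-7.5],[0,-13.3,-10.2],[0,-16,-12.6],[0,-18,-14.7],[0,-18,-14.7],[0,-18,-14.7]], "twist": [0,0,0,0,0,0,0,0]}'; python3 t.py -45
python3 - <<'E'
from station import ctrl
from h import *
s=ctrl.sense(); p=[.5405,-.0140,.252]
for n in("wrist","scene"):
    c=ctrl.camera(n); im=c["color"][:,:,::-1].copy(); ss=s if n=="wrist" else None
    for q in [x-[0,0,.0038] for x in strip_parts()]: cv2.polylines(im,[np.round(proj(c,w(p,q),ss)).astype(int)],True,(0,0,255),1)
    cv2.imwrite(f"pics/{n}8.png",im if n=="wrist" else cv2.resize(im[200:380,240:480],(800,600)))
E
python3 t.py -45
```

```text
clock: 9.63
tcp_pos: [0.5661, -0.0954, 0.0382]
ee_rot: [-0.089, 0.702, 0.089, 0.701]
wrist_force: [-0.9, -2.9, 4.3]
width: 0.0005
x-axis [-4.e-04 -8.e-04 -1.e+00] yaw 14.437354215773457
9.6333 [ 0.5661 -0.0954  0.0382] F [-0.95 -2.94  4.31] w 0.0005006778807577182
arc deg -45.23475539012901 radius mm 119.94702896408461
-45.0 [-3.8  0.3  0.4]
x-axis [-4.e-04 -6.e-04 -1.e+00] yaw 14.44214670095768
9.7333 [ 0.5661 -0.0952  0.0382] F [-1.27 -3.09  4.17] w 0.0006477124237315114
arc deg -45.14410712653102 radius mm 119.92252040433314
-45.0 [-3.8  0.2  0.3]
```

View pics/wrist8.png

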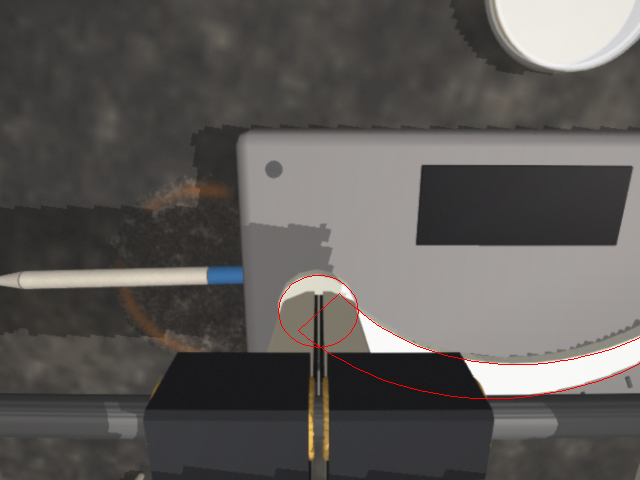

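View pics/scene8.png

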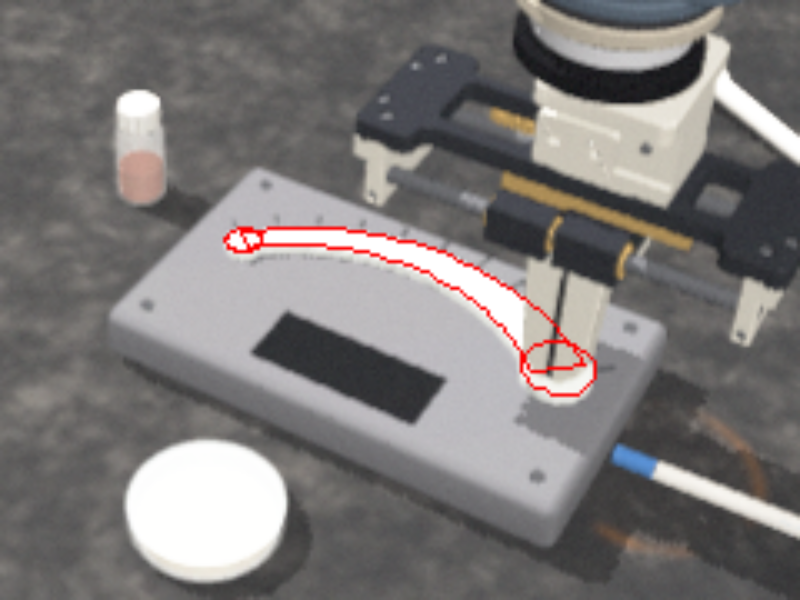

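```bash
python3 -c "
from station import ctrl; print(ctrl.close_job())"
```

```text
the job is handed in; nothing more can be done
None
```

The job is handed in: the closed fingertips slid from the small dot along the whole curve and now rest on the centre of the large pad, holding it slightly pressed.

- **Path:** in every reading during the slide, the fingertips were within about 1 mm of the strip's centre line. That is against the controller pose I estimated from the cameras.
- **Pressing:** the strip was about 3.7–3.8 mm down throughout, with 3.6–4.8 N vertical force. The final reading was 3.8 mm and 4.2 N, about 9.7 s in by the robot clock, well short of the 8.5 mm that counts as fully pressed.
- **Surroundings:** in the final scene picture the controller, vial and dish are where they were. The pen showed no sign of having been touched.

Some checks failed or disagreed:
- **Top camera:** a mid-slide check was useless because the arm blocked the view, so I relied on the scene and wrist pictures.
- **Wrist camera:** one fit of the strip alone came out about 1° and 2 mm off from the others. I put that down to a small scale error and shifted the path by well under 1 mm.
- **Sideways force:** friction while sliding was about 3–4 N. In the pictures the controller did not move.

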